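# Fit a bayonet lid pair to a bench canister and take the cover off alone

### The arm

A 6-joint arm with a two-finger parallel gripper is mounted at the origin on a cart in front of the work surface, level with it; the furniture and walls round the work are solid. World frame = base frame: x ahead of the robot, y to its left, z up, the work surface at z = 0. Lengths are in m, angles in degrees, forces in N, time in s.
With the tool pointing down it reaches from about 0.375 to 0.9 m from the base axis. Payload 3.1 kg.
Tool frame: the origin (TCP) lies between the finger pads, 19 mm behind the fingertips; this is the grasp point; z points along the fingers, y is the line along which they close (so a half turn about z gives the same grasp; the last joint's range is limited). The gripper opens to 87 mm and grips with 3 to 60 N. Pads are 19 mm wide; open, the fingers measure 117 mm over their backs; the gripper's body (75 mm by 190 mm) begins 51 mm behind the grasp point.
Start: joints at [-80.3, 30.224, 82.088, -0, 67.689, -10.227], TCP at [0.213, -0.588, 0.241] pointing down, gripper open.
Joint ranges: [-176.69, 176.69], [-43.24, 126.21], [12.49, 139.97], [-82, 262], [0, 151.66], [-163.58, 163.58]. Speed limits (degrees/s): [159.86, 159.86, 180, 180, 180, 180].

### API

Orientations are given as a 3x3 rotation matrix whose columns are the frame's x, y, z axes.
In Python, from rig import read_state, capture, camera_info, hand_in gives the robot as it stands.
- The arm moves only by the tool drive_tool, never from a script. Its argument "motion" is a list of rows, each a list of 2 entries, a list of its own where there are three numbers: the shift along the tool's x, y, z in mm, then the turn, a rotation vector about the tool's x, y, z in rad. A call has 1 to 5 rows; each row shifts and turns the commanded pose from where the row before left it, along the tool's axes as they then stand; what a row does not reach is not made up. A row lasts 1/10 s, in which the tool goes at most 50 mm and 8.59 degrees, less where a joint would pass 70% of its speed; a pose out of reach is approached as far as the arm can. A call is refused whole if a number of a shift passes 50 or a number of a turn 0.15, either way. A call with a gripper value outside its range is refused whole. "gripper" is the opening, from 0 (shut) to 1 (fully open), set as the call begins (left out, the last holds). The fingers move at their own pace and stop on an object; the grip force is fixed at half the most. Time passes only in rows, so rows that do not move let the fingers close. It gives the time, the measured TCP pose, the force, the opening and the grip force at its end, in the units of the state.
- read_state(): the state, without advancing time (a new reading comes with each control period).
- capture(name): name is "scene" or "top" or "wrist"; returns the picture (400x640x3 uint8, red, green, blue); there is no depth.
- camera_info(name): a dict with "fovy" (degrees; the focal length in pixels is half the picture's height over the tangent of half this angle, whatever the lens; pixels are square), "cx", "cy" (the principal point, pixels), "k1" (the pictures are not rectified: a ray, as slopes to the right and down, at radius r is drawn at 1 + k1 r^2 times it, then the intrinsics apply), "xyz" and "orientation" of the camera in the world; the wrist camera has in their place "T_tool_cam" (4x4, takes a point from camera to tool coordinates, whose origin is the TCP and whose axes are the flange's). Camera axes: x right, y down, z forward; pixel columns grow to the right and rows downward; lengths in m; the calibration is good to about 2 mm. A picture is of the moment at which its call begins: read the wrist's pose just before it. camera_info takes no time and is no camera call.
- hand_in(): hands the job in; it is judged then, once.
The state is a dict: "time_s": time; "joint_positions": joint angles; "qvel": joint speeds; "tau": joint torques, N m; "position": TCP position; "tcp_rot": TCP orientation; "force": force on the tool from outside, world axes, zero at the start; "moment": the same for the moment, N m; "opening": opening from 0.0 (shut) to 1.0 (fully open); "grasp_force": force on a finger pad.
Only numpy, scipy, OpenCV 4.12 (cv2) and the standard library are available. Lean on these libraries where they do the work, as an engineer would, in place of code of your own. Each camera call takes 0.05 s, during which the arm holds its last target. There are 200 camera calls.

### The job

The screw canister on the bench is to keep only its inner dust lid while the cover gets a new seal. Carry the locked lid pair over by the bar grip, lower it into the canister's mouth so that the inner lid's two tabs drop into the rim notches and it sits on its ledge all round, then turn the cover about a sixth of a turn anticlockwise (seen from above) to unlock it, without forcing it, and lift it straight off alone, leaving the inner lid seated and undisturbed. Finish still holding the cover level in the gripper, about a hand's breadth (10 cm) above the canister, and leave the other things on the bench where they are.

Things in the scene. Friction and masses are not known exactly. Their poses are not given: they have to be found in the camera images.
- canister: Round plain metal canister of screws, fixed to the bench by a base flange of 116 mm diameter. Outer diameter 91 mm, mouth 81 mm, rim 84 mm above the bench. A ledge (inner diameter 73 mm) 8 mm below the rim, 76 mm up, bears the inner lid. Two notches, 16 mm wide, 8 mm deep, cut through the rim at +x and -x of this frame. Origin: on the axis at the bench, z up; a half turn about z is alike.
- canister_mouth (a point): Centre of the canister's mouth, level with the rim, 84 mm above its origin.
- inner_lid: Aluminium inner lid, under the cover and locked to it at the start. Plate 77 mm across, 8 mm thick, lower edge tapered to 73 mm; two tabs 10 mm wide, 8 mm high, reach 45 mm from the axis at +x and -x of this frame. A hub on top has three bayonet lugs. Origin: on the axis at its underside, z up. Seated, its origin is 76 mm above the canister's; on the bench it is at z = 0. About 0.2 kg.
- cover: Steel cap, upper part of the lid pair, 94 mm across, 23.5 mm high, about 0.2 kg. Origin: on the axis at its lower rim, z up; 8 mm above the inner lid's when resting on it. Locked, the bar grip lies in line with the two tabs (up to 6 degrees of play) and lifting the cover carries the inner lid, which then hangs 3 mm lower, its origin 11 mm below the cover's.
- cover_grip (a point): Where to hold the cover (good place for the TCP, tool down): 46 mm above the cover's origin, inside its black bar grip. The bar is 62 mm long (along the cover's x), 12 mm thick (along y), its top 55.5 mm and its low foot (80 x 18 mm) 28 mm above the cover's origin.
- lock (a point): Centre of the bayonet, 6 mm above the cover's origin. A stop blocks turning clockwise from the locked position (do not force it). With the inner lid keyed in the notches, turn the cover 45 to 70 degrees anticlockwise (aim at 57; stop at 74), best held 1 to 2 mm above where it rests (origin 85 to 86 mm above the canister's); then it lifts straight off.
- screwdriver: Bystander: screwdriver with a red handle, 213 mm long, lying flat. Origin at the centre of its underside.
- tape_measure: Bystander: tape measure, 34 x 93 mm, 72 mm high. Origin at the centre of its underside.
- offcut: Bystander: plain wooden offcut, 45 x 120 mm, 45 mm high. Origin at the centre of its underside.
Mind the look-alikes: they are no part of the job. Leave any red or turquoise look-alike of the cover alone.

How it is judged:
By the outcome, as a careful person would: the job done as asked, in the order asked, and still so for the second after the job is handed in, while the arm keeps its last pose, push and grip.
It also fails if it takes over 42 s, if anything falls off the work surface, if the arm or the gripper's body presses on something with over 40 N, if the wrist force passes 120 N, or if a joint passes its speed limit or range.

## Working session

There is one attempt and no reset: what is moved stays moved. The work goes in short steps, Python scripts to look and compute and a tool call to move; the robot and the scene stay as the last step left them, time stands still between calls to the robot, and variables do not carry over. Pictures are saved under pics/ and viewed, at most 10 in all, crops included, and the job is handed in when it is done.

Besides the shell and the picture viewer there is one more tool, called after "Call:" by a JSON object that holds its "api" and its "payload", one argument or row to a line. drive_tool: Moves the arm, as the interface text tells. Its arguments: {"type":"object","properties":{"motion":{"type":"array","items":{"type":"array"}},"gripper":{"type":"number"}},"required":["motion"]}

```bash
mkdir -p pics; ls
cat > h.py <<'E'
import numpy as np, cv2
from rig import read_state, capture, camera_info
def cam(name, st=None):
    i=camera_info(name); f=200/np.tan(np.radians(i['fovy'])/2)
    if 'T_tool_cam' in i:
        st=st or read_state(); T=np.array(i['T_tool_cam']); R=np.array(st['tcp_rot'])
        return dict(f=f,i=i,R=R@T[:3,:3],t=np.array(st['position'])+R@T[:3,3])
    return dict(f=f,i=i,R=np.array(i['orientation']),t=np.array(i['xyz']))
def ray(c,p):
    i=c['i'];K=np.array([[c['f'],0,i['cx']],[0,c['f'],i['cy']],[0,0,1]])
    q=np.array(p,float).reshape(-1,2); d=(q-[i['cx'],i['cy']])/c['f']; u=d.copy()
    for _ in range(30): u=d/(1+i['k1']*(u**2).sum(1,keepdims=True))
    return np.c_[u,np.ones(len(u))]@c['R'].T
def plane(c,p,z):
    r=ray(c,p); return c['t']+r*((z-c['t'][2])/r[:,2])[:,None]
def proj(c,P):
    q=(np.array(P,float).reshape(-1,3)-c['t'])@c['R']; u=q[:,:2]/q[:,2:]
    u=u*(1+c['i']['k1']*(u**2).sum(1,keepdims=True)); return u*c['f']+[c['i']['cx'],c['i']['cy']]
def tri(cs,ps):
    A=np.zeros((3,3));b=np.zeros(3)
    for c,p in zip(cs,ps):
        d=ray(c,p)[0];d/=np.linalg.norm(d);M=np.eye(3)-np.outer(d,d);A+=M;b+=M@c['t']
    X=np.linalg.solve(A,b); return X
def save(n,im): cv2.imwrite('pics/'+n,im[...,::-1])
E
python3 - <<'E'
from h import *
a=capture('scene');b=capture('top');np.save('scene.npy',a);np.save('top.npy',b)
save('scene.png',a);save('top.png',b)
for n in('scene','top'):
    c=cam(n);print(n,c['t'],c['R'].round(2).tolist(),c['f'],c['i']['k1'])
print(camera_info('wrist'))
s=read_state();print(s['time_s'],s['force'],s['tcp_rot'])
E
```

```text
pics
scene [0.02152541 0.85879024 0.98373961] [[-0.85, -0.35, 0.4], [-0.53, 0.56, -0.64], [-0.0, -0.75, -0.66]] 511.89089488049825 -0.167295599793397
top [ 0.23426386 -0.00400222  1.40965615] [[0.02, -0.97, 0.23], [-1.0, -0.02, -0.0], [0.01, -0.23, -0.97]] 468.9609464818404 -0.12767743317092592
{'fovy': 63.90984658736763, 'cx': 319.5640582280254, 'cy': 198.14385001472567, 'k1': -0.047529435994689624, 'T_tool_cam': array([[-7.27984194e-04, -9.56085631e-01, -2.93086566e-01,
         7.96297569e-02],
       [ 9.99998911e-01, -1.07219119e-03,  1.01377281e-03,
        -3.19099437e-04],
       [-1.28349845e-03, -2.93085509e-01,  9.56085371e-01,
        -1.43245878e-01],
       [ 0.00000000e+00,  0.00000000e+00,  0.00000000e+00,
         1.00000000e+00]])}
0.1 [ 0.18843227 -0.32837022 -0.41934831] [[ 9.40120824e-01  3.40841207e-01 -3.26619731e-04]
 [ 3.40841195e-01 -9.40118973e-01  1.89637310e-03]
 [ 3.39300690e-04 -1.89414530e-03 -9.99998149e-01]]
```

View pics/scene.png

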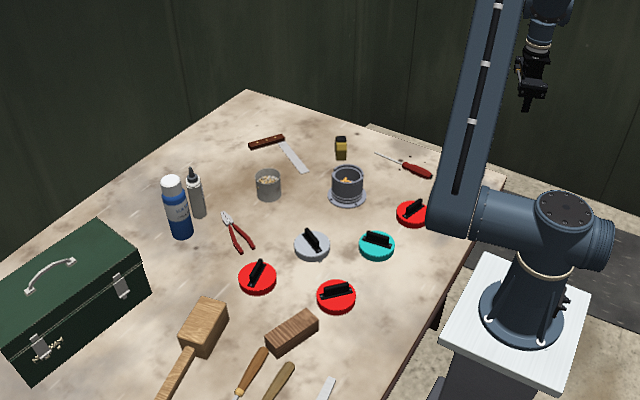

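View pics/top.png

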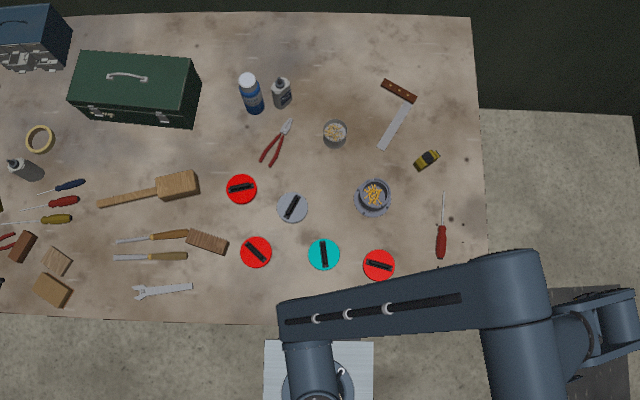

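The scene shows five lids, by top-view pixel:
- Red: (242,188), (256,252) and (379,265).
- Turquoise: (324,254).
- Grey steel: (292,207), which is (312,243) in the scene view. This one fits, since the cover is plain steel and red or turquoise lids are look-alikes.

There are two tins. The flanged metal canister is at top (373,196), scene (347,185). The flangeless tin at top (335,133) is a look-alike.

Run:
```python
from h import *
S,T=cam('scene'),cam('top');a=np.load('scene.npy');b=np.load('top.npy')
print('canister rim',tri([S,T],[(347,175),(373.5,194)]), plane(T,(373.5,194),.084))
# black bar blobs near grey lid
def bar(im,p,r=22):
    h=im.max(2).astype(int); m=np.zeros(h.shape,np.uint8); x,y=p
    m[y-r:y+r,x-r:x+r]=(h[y-r:y+r,x-r:x+r]<60)
    n,l,st,ce=cv2.connectedComponentsWithStats(m); k=1+np.argmax(st[1:,4]); q=np.argwhere(l==k)[:,::-1]
    return cv2.minAreaRect(q.astype(np.float32)),st[k,4],ce[k]
rs=bar(a,(312,240));rt=bar(b,(292,207));print(rs,rt)
X=tri([S,T],[rs[2],rt[2]]);print('bar',X)
box=cv2.boxPoints(rt[0]);P=plane(T,box,.045);print(P.round(3).tolist())
A=cv2.resize(a[200:290,260:430],None,fx=4,fy=4,interpolation=cv2.INTER_CUBIC)
save('crop.png',A)
```

```text
canister rim [ 0.57416706 -0.15444067  0.08157747] [[ 0.5725935  -0.15446523  0.084     ]]
(((312.1463317871094, 240.1829376220703), (26.70571517944336, 8.745731353759766), 51.34019470214844), np.int32(200), array([311.675, 239.905])) (((291.6076965332031, 206.56155395507812), (5.333493232727051, 24.434839248657227), 29.744882583618164), np.int32(127), array([291.65354331, 206.48031496]))
bar [0.54036649 0.08600937 0.04333987]
[[0.511, 0.11, 0.045], [0.577, 0.076, 0.045], [0.569, 0.062, 0.045], [0.503, 0.096, 0.045]]
```

View pics/crop.png

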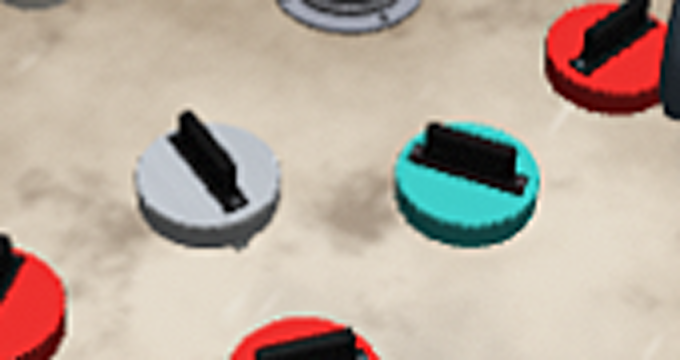

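The crop confirms it: the lid at left (crop 207,180) is plain grey steel with a tab showing under its edge at (240,243). Next I look at the canister with the wrist camera.

Call:
{"api": "drive_tool", "payload": {
  "motion": [
    [[40,-24,0],[0,0,0]],
    [[40,-24,0],[0,0,0]],
    [[40,-24,0],[0,0,0]],
    [[40,-24,0],[0,0,0]],
    [[40,-24,0],[0,0,0]]
  ],
  "gripper": 0.6
}}

```text
time_s: 0.6
position: [0.3609, -0.4048, 0.2409]
tcp_rot: [[0.94, 0.34, -0.0], [0.34, -0.94, 0.001], [0.0, -0.001, -1.0]]
force: [0.3, 0.6, -0.1]
opening: 0.652
grasp_force: 0.0
```

Call:
{"api": "drive_tool", "payload": {
  "motion": [
    [[40,-24,0],[0,0,0]],
    [[40,-24,0],[0,0,0]],
    [[40,-24,0],[0,0,0]],
    [[40,-24,0],[0,0,0]],
    [[40,-24,0],[0,0,0]]
  ]
}}

```text
time_s: 1.1
position: [0.508, -0.2238, 0.241]
tcp_rot: [[0.94, 0.341, -0.001], [0.341, -0.94, 0.0], [-0.0, -0.001, -1.0]]
force: [1.2, 0.1, -0.1]
opening: 0.602
grasp_force: 0.0
```

Call:
{"api": "drive_tool", "payload": {
  "motion": [
    [[40,-24,0],[0,0,0]],
    [[40,-24,0],[0,0,0]],
    [[0,0,0],[0,0,0]],
    [[0,0,0],[0,0,0]]
  ]
}}

```text
time_s: 1.5
position: [0.5662, -0.152, 0.2407]
tcp_rot: [[0.939, 0.344, -0.001], [0.344, -0.939, 0.0], [-0.001, -0.0, -1.0]]
force: [0.1, -0.3, 0.1]
opening: 0.597
grasp_force: 0.0
```

Run:
```python
from h import *
import pickle
s=read_state();a=capture('wrist');c=cam('wrist',s);pickle.dump((c,a),open('w1.pkl','wb'))
print(s['position'],s['force'],np.abs(s['qvel']).max());print(proj(c,[[.573,-.154,.084],[.54,.086,.063]]))
save('w1.png',a)
```

```text
[ 0.56616523 -0.15202488  0.24067905] [ 0.07144419 -0.30839534  0.07303877] 2.642378574843527
[[324.00351562 180.00014796]
 [ 88.33913442 125.9360533 ]]
```

View pics/w1.png

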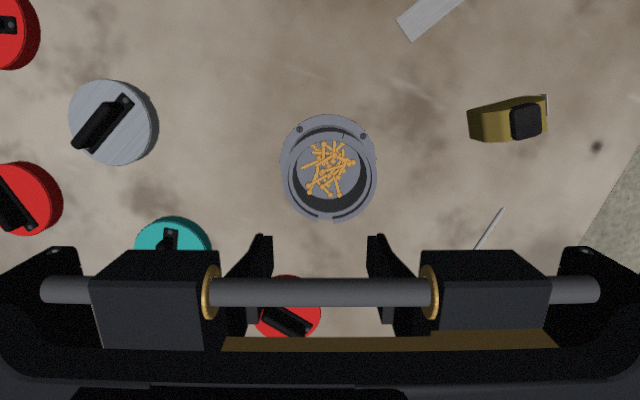

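The wrist view shows the canister rim at about (328,170), its flange, and hints of notches near (345,135) and (325,218). The grey lid is at (113,122). I'll enlarge the rim.

Run:
```python
from h import *
import pickle
c,a=pickle.load(open('w1.pkl','rb'))
save('w1c.png',cv2.resize(a[105:235,265:395],None,fx=4.6,fy=4.6,interpolation=cv2.INTER_CUBIC))
```

```text
(no output)
```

View pics/w1c.png

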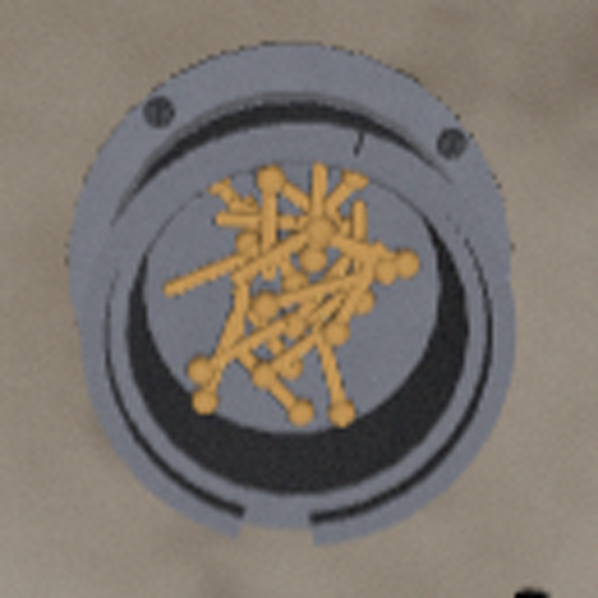

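The crop shows a notch at the bottom edge, with crop edges (242,525) and (313,530), and the opposite one at the top with its right wall at (360,143). I'll measure the centre and direction on the rim plane.

```bash
cat > m.py <<'E'
from h import *
import pickle
from scipy.optimize import least_squares
def circ(P,r=None):
    f=lambda v:np.hypot(P[:,0]-v[0],P[:,1]-v[1])-(r or v[2])
    return least_squares(f,[*P.mean(0),.045],loss='soft_l1',f_scale=.0006)
def rim(c,a,guess,z=.084):
    m=((a[...,2].astype(int)-a[...,0])>4).astype(np.uint8)*255
    m=cv2.morphologyEx(m,cv2.MORPH_OPEN,np.ones((3,3)))
    cs=cv2.findContours(m,cv2.RETR_EXTERNAL,cv2.CHAIN_APPROX_NONE)[0]
    g=proj(c,[*guess,z])[0]; k=min(cs,key=lambda q:-cv2.contourArea(q) if cv2.pointPolygonTest(q,tuple(map(float,g)),False)>=0 else 1e9)
    q=k[:,0].astype(float); P=plane(c,q,z)[:,:2]
    # side of the rim away from the camera
    d=P-np.array(guess); away=np.array(guess)-c['t'][:2]; away/=np.linalg.norm(away)
    ang=np.degrees(np.arccos(np.clip(d@away/np.linalg.norm(d,axis=1),-1,1)))
    rr=np.hypot(*d.T); k=(ang<75)&(abs(rr-.0455)<.006)
    P=P[k]; return P,circ(P)
E
python3 - <<'E'
from m import *
c,a=pickle.load(open('w1.pkl','rb'))
g=np.array([.573,-.154])
for _ in range(3):
    P,s=rim(c,a,g); g=s.x[:2]
print('rim fit',s.x,len(P),np.median(abs(s.fun)))
q=lambda p:(np.array(p,float)+.5)/4.6-.5+[265,105]
for l,r in(((242,518),(312,520)),((240,535),(315,542))):
    Q=plane(c,[q(l),q(r)],.084)[:,:2]; m=Q.mean(0); d=g-m
    print('width',np.hypot(*(Q[0]-Q[1])),'r',np.hypot(*d),'yaw',np.degrees(np.arctan2(d[1],d[0])))
e=plane(c,[q((360,140))],.084)[0,:2]-g;print('far edge r,yaw',np.hypot(*e),np.degrees(np.arctan2(e[1],e[0])),'expect ctr-10.7')
print('lid now', plane(c,[(113,122)],.0315+0.0))
E
```

```text
rim fit [ 0.5772508  -0.15823442  0.04546137] 125 0.0006829558288532281
width 0.015184024634484273 r 0.041170569532987346 yaw 13.841561015331969
width 0.016417954568856533 r 0.04566162732988102 yaw 14.626078347034179
far edge r,yaw 0.04193462113625216 3.657430131068287 expect ctr-10.7
lid now [[0.5436467  0.08054102 0.0315    ]]
```

Call:
{"api": "drive_tool", "payload": {
  "motion": [
    [[12,-46,0],[0,0,0]],
    [[12,-46,0],[0,0,0]],
    [[12,-46,0],[0,0,0]],
    [[12,-46,0],[0,0,0]],
    [[12,-46,0],[0,0,0]]
  ]
}}

```text
time_s: 2.05
position: [0.5434, 0.0831, 0.2412]
tcp_rot: [[0.941, 0.337, -0.0], [0.337, -0.941, -0.0], [-0.001, 0.0, -1.0]]
force: [0.5, 0.2, -0.9]
opening: 0.599
grasp_force: 0.0
```

Call:
{"api": "drive_tool", "payload": {
  "motion": [
    [[0,0,0],[0,0,0.137]],
    [[0,0,0],[0,0,0.137]],
    [[0,0,0],[0,0,0.137]],
    [[0,0,0],[0,0,0.137]],
    [[0,0,0],[0,0,0.137]]
  ]
}}

```text
time_s: 2.55
position: [0.5437, 0.0815, 0.2412]
tcp_rot: [[0.941, -0.339, -0.001], [-0.339, -0.941, -0.0], [-0.001, 0.001, -1.0]]
force: [0.5, -0.1, -0.6]
opening: 0.598
grasp_force: 0.0
```

Call:
{"api": "drive_tool", "payload": {
  "motion": [
    [[0,0,0],[0,0,0.137]],
    [[0,0,0],[0,0,0]],
    [[0,0,0],[0,0,0]]
  ]
}}

```text
time_s: 2.85
position: [0.5439, 0.0821, 0.2412]
tcp_rot: [[0.89, -0.456, -0.0], [-0.456, -0.89, -0.0], [-0.0, 0.0, -1.0]]
force: [-0.1, 0.2, 0.2]
opening: 0.602
grasp_force: 0.0
```

Run:
```python
from m import *
s=read_state();a=capture('wrist');c=cam('wrist',s);pickle.dump((c,a),open('w2.pkl','wb'))
print(s['position'],s['tcp_rot'][0])
u=proj(c,[.5436,.0805,.0635])[0];print(u)
x,y=map(int,u);x0,y0=max(x-75,0),max(y-75,0);print(x0,y0)
save('w2c.png',cv2.resize(a[y0:y0+150,x0:x0+150],None,fx=4,fy=4,interpolation=cv2.INTER_CUBIC))
```

```text
[0.54393328 0.08214304 0.24121922] [ 8.89968932e-01 -4.56020964e-01 -4.25028215e-04]
[320.26911919 180.66905318]
245 105
```

View pics/w2c.png

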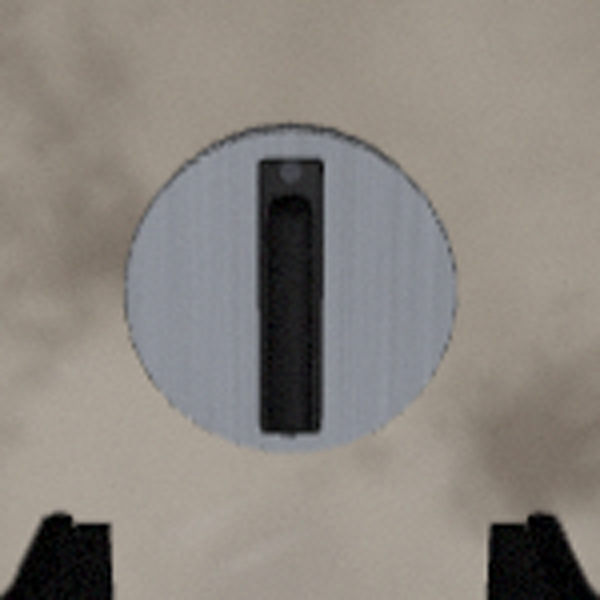

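The view shows the grey lid disc centred near crop (290,290), with the bar nearly vertical, so aligned with tool x. I'll descend 70 mm for a second view to get its height.

Call:
{"api": "drive_tool", "payload": {
  "motion": [
    [[0,0,35],[0,0,0]],
    [[0,0,35],[0,0,0]],
    [[0,0,0],[0,0,0]],
    [[0,0,0],[0,0,0]]
  ]
}}

```text
time_s: 3.3
position: [0.544, 0.0832, 0.1712]
tcp_rot: [[0.89, -0.456, -0.001], [-0.456, -0.89, 0.0], [-0.001, 0.001, -1.0]]
force: [0.3, -0.5, 0.6]
opening: 0.6
grasp_force: 0.0
```

```bash
cat >> m.py <<'E'
def lid(c,a,guess,z=.0315):
    g=proj(c,[*guess,z])[0]; i=a.astype(int)
    m=(((i[...,2]-i[...,0])>4)&(i.max(2)>70)).astype(np.uint8)*255
    m=cv2.morphologyEx(m,cv2.MORPH_OPEN,np.ones((3,3)))
    cs=cv2.findContours(m,cv2.RETR_EXTERNAL,cv2.CHAIN_APPROX_NONE)[0]
    k=max(cs,key=lambda q:cv2.contourArea(q)*(cv2.pointPolygonTest(q,tuple(map(float,g)),False)>=0))
    k=cv2.convexHull(k); M=np.zeros(m.shape,np.uint8); cv2.drawContours(M,[k],-1,255,-1)
    M=cv2.erode(M,np.ones((7,7))); d=((i.max(2)<62)&(M>0)).astype(np.uint8)
    n,l,st,ce=cv2.connectedComponentsWithStats(d); j=1+np.argmax(st[1:,4])
    b=cv2.minAreaRect(np.argwhere(l==j)[:,::-1].astype(np.float32))
    P=plane(c,k[:,0],z); return k[:,0],P,b
E
python3 - <<'E'
from m import *
s=read_state();a=capture('wrist');c=cam('wrist',s);pickle.dump((c,a),open('w3.pkl','wb'))
cs=[];ps=[]
for n in('w2','w3'):
    c,a=pickle.load(open(n+'.pkl','rb')); q,P,b=lid(c,a,(.5436,.0805)); r=circ(P[:,:2])
    e=cv2.fitEllipse(q); cs.append(c);ps.append(e[0])
    B=plane(c,cv2.boxPoints(b),.036); E=[B[1]-B[0],B[2]-B[1]]; L=max(E,key=np.linalg.norm)
    print(n,'disc',r.x,'bar/foot',B.mean(0),np.linalg.norm(E,axis=1),'yaw',np.degrees(np.arctan2(L[1],L[0])), b)
print('tri disc',tri(cs,ps))
print(s['position'],np.degrees(np.arctan2(s['tcp_rot'][1][0],s['tcp_rot'][0][0])),s['force'])
E
```

```text
w2 disc [0.54027877 0.08592105 0.04653702] bar/foot [0.53955207 0.08595001 0.036     ] [0.01624453 0.07809848] yaw 153.10653087268284 ((317.5, 179.0), (68.0, 15.0), 90.0)Traceback (most recent call last):
  File "<stdin>", line 5, in <module>
  File "m.py", line 26, in lid
    n,l,st,ce=cv2.connectedComponentsWithStats(d); j=1+np.argmax(st[1:,4])
                                                       ~~~~~~~~~^^^^^^^^^^
    return _wrapfunc(a, 'argmax', axis=axis, out=out, **kwds)
    return bound(*args, **kwds)
ValueError: attempt to get argmax of an empty sequence
```

Run:
```python
from m import *
ps=[];cs=[]
for n in('w2','w3'):
    c,a=pickle.load(open(n+'.pkl','rb')); i=a.astype(int)
    m=(((i[...,2]-i[...,0])>4)&(i.max(2)>70)).astype(np.uint8)
    m=cv2.morphologyEx(m,cv2.MORPH_OPEN,np.ones((3,3)))
    q=np.argwhere(m)[:,::-1].astype(np.float32); P=plane(c,q,.0315)[:,:2]
    k=np.hypot(*(P-[.5403,.0859]).T)<.055; h=cv2.convexHull(q[k])[:,0]; r=circ(plane(c,h,.0315)[:,:2])
    e=cv2.fitEllipse(h); cs.append(c);ps.append(e[0]); print(n,len(h),'disc',r.x,e,h[:,1].max())
X=tri(cs,ps);print(X)
s=read_state();R=np.array(s['tcp_rot']);print(R.T@(np.array([.5403,.0859,.054])-s['position']))
```

```text
w2 36 disc [0.54027877 0.08592105 0.04653702] ((317.24163818359375, 177.07699584960938), (80.26820373535156, 82.32201385498047), 94.13658142089844) 217.0
w3 37 disc [0.54032013 0.08586341 0.0464873 ] ((317.89459228515625, 193.4897003173828), (96.76753234863281, 101.12931060791016), 92.67383575439453) 241.0
[0.53992031 0.08614901 0.02251404]
[-5.61812741e-03 -1.00853573e-04  1.18265322e-01]
```

Call:
{"api": "drive_tool", "payload": {
  "motion": [
    [[-5.6,0,25],[0,0,0]],
    [[0,0,35],[0,0,0]],
    [[0,0,30],[0,0,0]],
    [[0,0,16],[0,0,0]],
    [[0,0,8],[0,0,0]]
  ]
}}

```text
time_s: 3.85
position: [0.5402, 0.086, 0.0575]
tcp_rot: [[0.89, -0.456, 0.001], [-0.456, -0.89, -0.0], [0.001, -0.001, -1.0]]
force: [0.3, -0.4, 0.1]
opening: 0.597
grasp_force: 0.0
```

Call:
{"api": "drive_tool", "payload": {
  "motion": [
    [[0,0,0],[0,0,0]],
    [[0,0,0],[0,0,0]]
  ]
}}

```text
time_s: 4.05
position: [0.5405, 0.086, 0.0587]
tcp_rot: [[0.89, -0.456, 0.003], [-0.456, -0.89, -0.0], [0.003, -0.001, -1.0]]
force: [0.5, 0.7, 0.0]
opening: 0.6
grasp_force: 0.0
```

Call:
{"api": "drive_tool", "payload": {
  "motion": [
    [[0,0,0],[0,0,0]],
    [[0,0,0],[0,0,0]],
    [[0,0,0],[0,0,0]],
    [[0,0,0],[0,0,0]],
    [[0,0,0],[0,0,0]]
  ],
  "gripper": 0
}}

```text
time_s: 4.55
position: [0.5392, 0.086, 0.0574]
tcp_rot: [[0.89, -0.457, 0.0], [-0.457, -0.89, 0.0], [0.0, -0.0, -1.0]]
force: [-0.1, 0.8, 0.3]
opening: 0.231
grasp_force: 0.0
```

Call:
{"api": "drive_tool", "payload": {
  "motion": [
    [[0,0,0],[0,0,0]],
    [[0,0,0],[0,0,0]],
    [[0,0,0],[0,0,0]],
    [[0,0,0],[0,0,0]],
    [[0,0,0],[0,0,0]]
  ]
}}

```text
time_s: 5.05
position: [0.5393, 0.0862, 0.0573]
tcp_rot: [[0.89, -0.457, 0.0], [-0.457, -0.89, 0.0], [0.0, -0.0, -1.0]]
force: [0.3, 1.7, 0.5]
opening: 0.138
grasp_force: 30.0
```

Call:
{"api": "drive_tool", "payload": {
  "motion": [
    [[0,0,-10],[0,0,0]],
    [[0,0,-30],[0,0,0]],
    [[0,0,-45],[0,0,0]],
    [[0,0,-45],[0,0,0]],
    [[0,0,-20],[0,0,0]]
  ]
}}

```text
time_s: 5.55
position: [0.5403, 0.0858, 0.2112]
tcp_rot: [[0.89, -0.456, 0.005], [-0.456, -0.89, -0.001], [0.005, -0.002, -1.0]]
force: [1.1, 0.9, -5.2]
opening: 0.137
grasp_force: 30.0
```

Call:
{"api": "drive_tool", "payload": {
  "motion": [
    [[0,0,0],[0,0,0]],
    [[0,0,0],[0,0,0]]
  ]
}}

```text
time_s: 5.75
position: [0.5379, 0.086, 0.2066]
tcp_rot: [[0.89, -0.457, -0.002], [-0.457, -0.89, -0.0], [-0.002, 0.001, -1.0]]
force: [0.2, 0.4, -4.7]
opening: 0.133
grasp_force: 30.0
```

Run:
```python
from m import *
T=[]
s=read_state();w=capture('wrist');c=cam('wrist',s);a=capture('scene');s2=read_state();pickle.dump((c,w,a,s,s2),open('w4.pkl','wb'))
for x in(s,s2):print(x['position'],np.degrees(np.arctan2(x['tcp_rot'][1][0],x['tcp_rot'][0][0])),x['force'],x['opening'])
S=cam('scene')
p=np.array([240,243])/4+[260,200]
for z in(.002,.004,.006):
    d=plane(S,[p],z)[0,:2]-[.5403,.0859];print(z,np.hypot(*d),np.degrees(np.arctan2(d[1],d[0])))
z=s['position'][2]-.0493+.0235
i=w.astype(int);m=(((i[...,2]-i[...,0])>4)&(i.max(2)>70)).astype(np.uint8)
m=cv2.morphologyEx(m,cv2.MORPH_OPEN,np.ones((3,3)))
q=np.argwhere(m)[:,::-1].astype(np.float32);P=plane(c,q,z)[:,:2]
k=np.hypot(*(P-s['position'][:2]).T)<.055;h=cv2.convexHull(q[k])[:,0];H=plane(c,h,z)[:,:2]
R=np.array(s['tcp_rot']);L=(H-s['position'][:2])@R[:2,:2]
u=np.degrees(np.arctan2(L[:,1],L[:,0]));f=abs(u)<100
r=circ(L[f]);print('off in tool',r.x,f.sum(),np.abs(r.fun).max(),circ(L[f],.0468).x)
u=proj(S,s['position']-[0,0,.05])[0];print(u);x,y=map(int,u)
A=cv2.resize(a[y-45:y+55,x-60:x+60],None,fx=5,fy=5,interpolation=cv2.INTER_CUBIC);B=cv2.resize(w[100:260,200:440],(600,400))
save('held.png',A)
print(x-60,y-45)
```

```text
[0.53791603 0.0859718  0.20664389] -27.168147641343133 [ 0.18645178  0.44453497 -4.72113552] 0.13339227871665316
[0.53719629 0.08602322 0.20518774] -27.17281346944206 [-0.29659567  0.08358801 -4.42488431] 0.1359362190235701
0.002 0.040950830832697654 153.3761911887425
0.004 0.042528046813505194 152.11779421103057
0.006 0.044124305410184195 150.9499157216723
off in tool [-0.00354115  0.00308475  0.05072613] 26 0.0028688042599818164 [0.00066489 0.001208   0.045     ]
[311.77496319 207.4319744 ]
251 162
```

View pics/held.png

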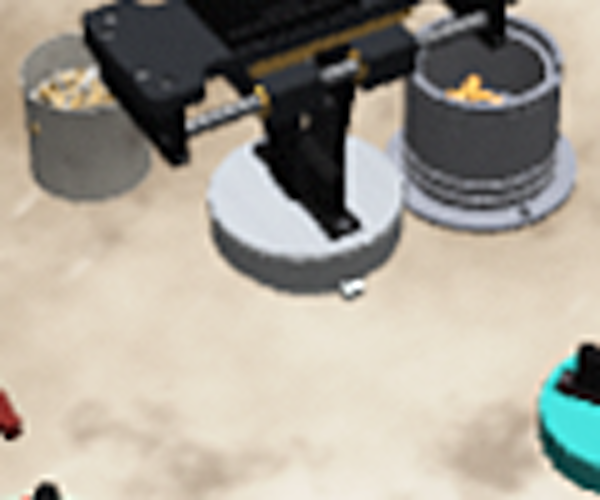

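The lid pair is held level with a tab visible at crop (352,288), and the canister is in view at upper right. I'll carry it to a standoff near the canister at the placing yaw and re-measure the rim with the wrist camera.

Call:
{"api": "drive_tool", "payload": {
  "motion": [
    [[6,25,0],[0,0,0]],
    [[10,40,0],[0,0,-0.07]],
    [[7,45,0],[0,0,-0.13]],
    [[2,45,0],[0,0,-0.13]],
    [[-4,45,0],[0,0,-0.13]]
  ]
}}

```text
time_s: 6.35
position: [0.49, -0.1118, 0.2052]
tcp_rot: [[1.0, -0.009, -0.004], [-0.009, -1.0, 0.002], [-0.004, -0.002, -1.0]]
force: [0.2, -0.2, -3.9]
opening: 0.135
grasp_force: 30.0
```

Call:
{"api": "drive_tool", "payload": {
  "motion": [
    [[-10,40,0],[0,0,-0.13]],
    [[-8,22,0],[0,0,-0.1]],
    [[0,8,0],[0,0,-0.06]],
    [[0,0,0],[0,0,0]],
    [[0,0,0],[0,0,0]]
  ]
}}

```text
time_s: 6.85
position: [0.4765, -0.1805, 0.2057]
tcp_rot: [[0.963, 0.27, -0.003], [0.27, -0.963, 0.003], [-0.002, -0.003, -1.0]]
force: [-0.2, -0.4, -3.9]
opening: 0.132
grasp_force: 30.0
```

Call:
{"api": "drive_tool", "payload": {
  "motion": [
    [[0,0,0],[0,0,0]],
    [[0,0,0],[0,0,0]]
  ]
}}

```text
time_s: 7.05
position: [0.4773, -0.1802, 0.2068]
tcp_rot: [[0.962, 0.273, -0.001], [0.273, -0.962, 0.001], [-0.001, -0.001, -1.0]]
force: [1.2, -0.3, -3.9]
opening: 0.136
grasp_force: 30.0
```

Run:
```python
from m import *
s=read_state();w=capture('wrist');c=cam('wrist',s);pickle.dump((c,w,s),open('w5.pkl','wb'))
x=s;print(x['position'],np.degrees(np.arctan2(x['tcp_rot'][1][0],x['tcp_rot'][0][0])),x['force'],np.abs(x['qvel']).max(),np.array(x['joint_positions']).round())
u=proj(c,[.5773,-.1582,.084])[0];print(u)
save('w5.png',cv2.resize(w,(800,500)))
c4,w4,a,s,s2=pickle.load(open('w4.pkl','rb'));S=cam('scene')
for dx in(-10,0,10):
    d=plane(S,[(251+(352+dx)/5,162+288/5)],s2['position'][2]-.0563)[0,:2]-s2['position'][:2];print('tab',np.hypot(*d),np.degrees(np.arctan2(d[1],d[0])))
```

```text
[ 0.47731833 -0.18018478  0.20682432] 15.822019635221674 [ 1.23447042 -0.32679867 -3.85635937] 0.32046351514473553 [-33.  24. 100.   0.  55.  41.]
[327.42692397  70.16983334]
tab 0.039043276578105975 149.6025046489385
tab 0.04147811114411388 155.45787229454234
tab 0.044296255591487046 160.61655776750138
```

View pics/w5.png

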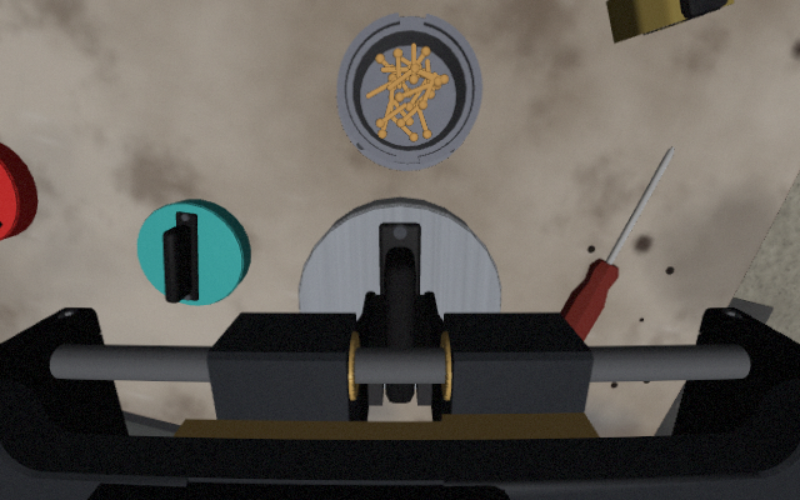

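The view shows the full canister at (410,90), with notches at (405,18) and (413,160), and the held cover centred on the fingers. I'll refine the rim centre and the cover's offset in the tool numerically.

Run:
```python
from m import *
c,w,s=pickle.load(open('w5.pkl','rb'));R=np.array(s['tcp_rot']);p=np.array(s['position'])
i=w.astype(int);m=(((i[...,2]-i[...,0])>4)&(i.max(2)>60)).astype(np.uint8)
m=cv2.morphologyEx(m,cv2.MORPH_OPEN,np.ones((3,3)))
n,l,st,ce=cv2.connectedComponentsWithStats(m)
for k in range(1,n):
    if st[k,4]>1500:print(k,st[k],ce[k])
yx=np.argwhere(m)[:,::-1].astype(np.float32)
# canister
g=np.array([.5773,-.1582])
q=yx[yx[:,1]<145];q=q[np.hypot(*(plane(c,q,.084)[:,:2]-g).T)<.055]
H=plane(c,cv2.convexHull(q)[:,0],.084)[:,:2]
for it in range(2):
    d=H-g;away=(g-c['t'][:2]);f=(d@away)>-.2*.0455*np.linalg.norm(away)
    r=circ(H);r2=circ(H[f]);print('rim all',r.x,'away',r2.x,np.abs(r2.fun).max());g=r2.x[:2]
# mouth from dark ring / notch profile on rim plane
th=np.arange(0,360,2.)
for rr in(.0425,.044):
    P=np.c_[g[0]+rr*np.cos(np.radians(th)),g[1]+rr*np.sin(np.radians(th)),np.full(len(th),.084)]
    u=proj(c,P).astype(np.float32);v=cv2.remap(w,u[:,:1],u[:,1:],cv2.INTER_LINEAR)[:,0].mean(1)
    for c0 in(14,194):
        k=(np.abs((th-c0+180)%360-180)<=22);print(rr,list(zip(((th[k]-c0+180)%360-180).astype(int).tolist(),v[k].astype(int).tolist())))
# held cover
z=p[2]-.0493+.0235
P=plane(c,yx,z)[:,:2];L=(P-p[:2])@R[:2,:2];k=(np.hypot(*L.T)<.052)&(yx[:,1]>150)&(yx[:,1]<248)
h=cv2.convexHull(yx[k])[:,0];L=(plane(c,h,z)[:,:2]-p[:2])@R[:2,:2];f=L[:,0]>0.012
for r in(circ(L[f]),circ(L[f],.0467)):print('off',r.x,f.sum(),np.abs(r.fun).max())
```

```text
1 [ 270   11  116  125 4501] [325.62608309  74.92090647]
9 [ 109  161   87   84 3849] [154.89997402 200.96960249]
10 [ 240  164  160   91 8635] [319.50480602 211.53723219]
rim all [ 0.57355475 -0.15862013  0.04624548] away [ 0.57549938 -0.15863756  0.04500982] 0.0006311221748675627
rim all [ 0.57355475 -0.15862013  0.04624548] away [ 0.57549938 -0.15863756  0.04500982] 0.0006311221748675627
0.0425 [(-14, 114), (-12, 115), (-10, 110), (-8, 105), (-6, 109), (-4, 104), (-2, 105), (0, 111), (2, 109), (4, 112), (6, 109), (8, 99), (10, 108), (12, 110), (14, 113), (16, 112), (18, 112), (20, 110), (22, 111), (-22, 111), (-20, 113), (-18, 112), (-16, 114)]
0.0425 [(-22, 113), (-20, 115), (-18, 114), (-16, 113), (-14, 112), (-12, 114), (-10, 113), (-8, 115), (-6, 115), (-4, 113), (-2, 116), (0, 114), (2, 116), (4, 116), (6, 114), (8, 115), (10, 104), (12, 114), (14, 115), (16, 114), (18, 112), (20, 112), (22, 116)]
0.044 [(-14, 111), (-12, 112), (-10, 118), (-8, 122), (-6, 123), (-4, 120), (-2, 121), (0, 121), (2, 118), (4, 119), (6, 120), (8, 118), (10, 116), (12, 112), (14, 112), (16, 112), (18, 112), (20, 111), (22, 113), (-22, 111), (-20, 112), (-18, 113), (-16, 111)]
0.044 [(-22, 113), (-20, 113), (-18, 113), (-16, 113), (-14, 114), (-12, 113), (-10, 101), (-8, 105), (-6, 102), (-4, 102), (-2, 105), (0, 109), (2, 102), (4, 100), (6, 101), (8, 103), (10, 100), (12, 112), (14, 114), (16, 113), (18, 112), (20, 114), (22, 115)]
off [ 0.00057109 -0.00018287  0.04662031] 20 0.0003924917818340645
off [ 0.00047042 -0.00018537  0.045     ] 20 0.0004015605583814752
```

Call:
{"api": "drive_tool", "payload": {
  "motion": [
    [[20,1.4,0],[0,0,0]],
    [[35,2,0],[0,0,0]],
    [[30,2,0],[0,0,0]],
    [[15.8,1,0],[0,0,0]],
    [[0,0,0],[0,0,0.012]]
  ]
}}

```text
time_s: 7.6
position: [0.5788, -0.1591, 0.2073]
tcp_rot: [[0.965, 0.262, 0.003], [0.262, -0.965, -0.001], [0.002, 0.001, -1.0]]
force: [-0.3, -1.0, -4.6]
opening: 0.138
grasp_force: 30.0
```

Call:
{"api": "drive_tool", "payload": {
  "motion": [
    [[0,0,20],[0,0,0]],
    [[0,0,10],[0,0,0]],
    [[0,0,0],[0,0,0]],
    [[0,0,0],[0,0,0]],
    [[0,0,0],[0,0,0]]
  ]
}}

```text
time_s: 8.1
position: [0.5765, -0.1604, 0.178]
tcp_rot: [[0.966, 0.26, 0.001], [0.26, -0.966, -0.001], [0.001, 0.001, -1.0]]
force: [-0.7, 0.3, -3.6]
opening: 0.135
grasp_force: 30.0
```

Call:
{"api": "drive_tool", "payload": {
  "motion": [
    [[0,0,0],[0,0,0]],
    [[0,0,0],[0,0,0]]
  ]
}}

```text
time_s: 8.3
position: [0.5765, -0.1603, 0.1779]
tcp_rot: [[0.966, 0.26, 0.001], [0.26, -0.966, -0.001], [0.001, 0.001, -1.0]]
force: [0.6, 0.4, -4.2]
opening: 0.133
grasp_force: 30.0
```

Call:
{"api": "drive_tool", "payload": {
  "motion": [
    [[0,-1.6,10],[0,0,0]],
    [[0,0,14],[0,0,0]],
    [[0,0,6],[0,0,0]],
    [[0,0,0],[0,0,0]],
    [[0,0,0],[0,0,0]]
  ]
}}

```text
time_s: 8.8
position: [0.5758, -0.1585, 0.1466]
tcp_rot: [[0.966, 0.26, -0.001], [0.26, -0.966, 0.0], [-0.001, -0.001, -1.0]]
force: [-0.0, 0.0, -4.7]
opening: 0.135
grasp_force: 30.0
```

Call:
{"api": "drive_tool", "payload": {
  "motion": [
    [[0,0,1.5],[0,0,0]],
    [[0,0,1.5],[0,0,0]],
    [[0,0,1.5],[0,0,0]],
    [[0,0,0],[0,0,0]],
    [[0,0,0],[0,0,0]]
  ]
}}

```text
time_s: 9.3
position: [0.5759, -0.1586, 0.1428]
tcp_rot: [[0.966, 0.26, 0.0], [0.26, -0.966, -0.0], [0.0, 0.0, -1.0]]
force: [0.1, 0.7, -3.8]
opening: 0.133
grasp_force: 30.0
```

Call:
{"api": "drive_tool", "payload": {
  "motion": [
    [[0,0,1],[0,0,0]],
    [[0,0,1],[0,0,0]],
    [[0,0,0],[0,0,0]],
    [[0,0,0],[0,0,0]]
  ]
}}

```text
time_s: 9.7
position: [0.5761, -0.1586, 0.1409]
tcp_rot: [[0.966, 0.26, 0.0], [0.26, -0.966, -0.0], [0.0, 0.0, -1.0]]
force: [0.8, 0.1, -3.3]
opening: 0.135
grasp_force: 30.0
```

Call:
{"api": "drive_tool", "payload": {
  "motion": [
    [[0,0,1],[0,0,0]],
    [[0,0,1],[0,0,0]],
    [[0,0,0],[0,0,0]],
    [[0,0,0],[0,0,0]]
  ]
}}

```text
time_s: 10.1
position: [0.5763, -0.1586, 0.139]
tcp_rot: [[0.966, 0.26, 0.001], [0.26, -0.966, -0.0], [0.001, 0.0, -1.0]]
force: [1.1, 0.3, -2.2]
opening: 0.134
grasp_force: 30.0
```

Call:
{"api": "drive_tool", "payload": {
  "motion": [
    [[0,0,1],[0,0,0]],
    [[0,0,1],[0,0,0]],
    [[0,0,0],[0,0,0]],
    [[0,0,0],[0,0,0]]
  ]
}}

```text
time_s: 10.5
position: [0.5753, -0.1584, 0.1363]
tcp_rot: [[0.966, 0.26, -0.001], [0.26, -0.966, 0.0], [-0.001, -0.001, -1.0]]
force: [0.2, -0.6, -3.4]
opening: 0.133
grasp_force: 30.0
```

Call:
{"api": "drive_tool", "payload": {
  "motion": [
    [[0,0,0.8],[0,0,0]],
    [[0,0,0],[0,0,0]],
    [[0,0,0],[0,0,0]],
    [[0,0,0],[0,0,0]]
  ]
}}

```text
time_s: 10.9
position: [0.5759, -0.1585, 0.136]
tcp_rot: [[0.966, 0.26, 0.0], [0.26, -0.966, -0.0], [0.0, 0.0, -1.0]]
force: [-1.3, 0.3, -2.7]
opening: 0.134
grasp_force: 30.0
```

Call:
{"api": "drive_tool", "payload": {
  "motion": [
    [[0,0,0.8],[0,0,0]],
    [[0,0,0],[0,0,0]],
    [[0,0,0],[0,0,0]],
    [[0,0,0],[0,0,0]]
  ]
}}

```text
time_s: 11.3
position: [0.5758, -0.1585, 0.1351]
tcp_rot: [[0.966, 0.26, -0.0], [0.26, -0.966, 0.0], [-0.0, -0.0, -1.0]]
force: [-1.2, 0.3, -1.5]
opening: 0.134
grasp_force: 30.0
```

Run:
```python
from m import *
s=read_state();print(s['position'],s['force'],s['moment'])
a=capture('scene');S=cam('scene');u=proj(S,[.576,-.1585,.09])[0];x,y=map(int,u);print(u)
save('seat.png',cv2.resize(a[y-50:y+40,x-55:x+55],None,fx=7,fy=6.5,interpolation=cv2.INTER_CUBIC));np.save('seat.npy',a)
```

```text
[ 0.57584011 -0.15851428  0.13512843] [-1.19487253  0.31033414 -1.54015113] [0.03794378 0.01374777 0.06478837]
[347.56890951 171.81849746]
```

Call:
{"api": "drive_tool", "payload": {
  "motion": [
    [[0,0,0.8],[0,0,0]],
    [[0,0,0],[0,0,0]],
    [[0,0,0],[0,0,0]]
  ]
}}

```text
time_s: 11.65
position: [0.5758, -0.1585, 0.1343]
tcp_rot: [[0.966, 0.26, -0.0], [0.26, -0.966, 0.0], [-0.0, -0.0, -1.0]]
force: [-0.3, -0.3, -2.1]
opening: 0.134
grasp_force: 30.0
```

Call:
{"api": "drive_tool", "payload": {
  "motion": [
    [[0,0,0.8],[0,0,0]],
    [[0,0,0],[0,0,0]],
    [[0,0,0],[0,0,0]]
  ]
}}

```text
time_s: 11.95
position: [0.5758, -0.1585, 0.1335]
tcp_rot: [[0.966, 0.26, -0.0], [0.26, -0.966, 0.0], [-0.0, -0.0, -1.0]]
force: [0.2, -0.4, -2.0]
opening: 0.135
grasp_force: 30.0
```

Call:
{"api": "drive_tool", "payload": {
  "motion": [
    [[0,0,0.8],[0,0,0]],
    [[0,0,0],[0,0,0]],
    [[0,0,0],[0,0,0]]
  ]
}}

```text
time_s: 12.25
position: [0.5759, -0.1585, 0.1333]
tcp_rot: [[0.966, 0.26, 0.0], [0.26, -0.966, -0.0], [0.0, 0.0, -1.0]]
force: [-1.0, 0.8, 2.5]
opening: 0.133
grasp_force: 30.0
```

Contact is at TCP z 0.1333, which is the expected rest height, so the inner lid is seated. I'll rise about 1.5 to 2 mm and turn it anticlockwise.

Call:
{"api": "drive_tool", "payload": {
  "motion": [
    [[0,0,-1.2],[0,0,0]],
    [[0,0,-0.9],[0,0,0]],
    [[0,0,0],[0,0,0]],
    [[0,0,0],[0,0,0]]
  ]
}}

```text
time_s: 12.65
position: [0.5758, -0.1585, 0.1346]
tcp_rot: [[0.966, 0.26, -0.0], [0.26, -0.966, 0.0], [-0.0, -0.0, -1.0]]
force: [-1.0, -0.2, -2.5]
opening: 0.137
grasp_force: 30.0
```

Call:
{"api": "drive_tool", "payload": {
  "motion": [
    [[0,0,0],[0,0,-0.03]],
    [[0,0,0],[0,0,-0.05]],
    [[0,0,0],[0,0,-0.05]],
    [[0,0,0],[0,0,-0.05]],
    [[0,0,0],[0,0,-0.05]]
  ]
}}

```text
time_s: 13.15
position: [0.5759, -0.1585, 0.1347]
tcp_rot: [[0.879, 0.476, -0.0], [0.476, -0.879, 0.0], [-0.0, -0.0, -1.0]]
force: [0.3, 0.6, -4.1]
opening: 0.134
grasp_force: 30.0
```

```bash
python3 -c "
from h import *
s=read_state();print(s['force'],s['moment'],s['position'])"
```

```text
[ 0.29326892  0.57220575 -4.05056719] [-0.02936359 -0.03499041 -0.00202796] [ 0.57585122 -0.15850579  0.1347082 ]
```

Call:
{"api": "drive_tool", "payload": {
  "motion": [
    [[0,0,0],[0,0,-0.06]],
    [[0,0,0],[0,0,-0.06]],
    [[0,0,0],[0,0,-0.06]],
    [[0,0,0],[0,0,-0.06]],
    [[0,0,0],[0,0,-0.06]]
  ]
}}

```text
time_s: 13.65
position: [0.5758, -0.1585, 0.1347]
tcp_rot: [[0.699, 0.715, -0.0], [0.715, -0.699, 0.0], [-0.0, -0.0, -1.0]]
force: [-0.5, -0.3, -1.9]
opening: 0.132
grasp_force: 30.0
```

```bash
python3 -c "
from h import *
s=read_state();print(s['force'],s['moment'],s['position'],np.degrees(np.arctan2(s['tcp_rot'][1][0],s['tcp_rot'][0][0])))"
```

```text
[-0.54879693 -0.30319718 -1.94850601] [-0.00916611 -0.00201738 -0.00136644] [ 0.57581763 -0.15850585  0.13470774] 45.66339790775373
```

Call:
{"api": "drive_tool", "payload": {
  "motion": [
    [[0,0,0],[0,0,-0.07]],
    [[0,0,0],[0,0,-0.07]],
    [[0,0,0],[0,0,-0.07]],
    [[0,0,0],[0,0,-0.07]],
    [[0,0,0],[0,0,-0.07]]
  ]
}}

```text
time_s: 14.15
position: [0.5758, -0.1585, 0.1347]
tcp_rot: [[0.411, 0.912, -0.0], [0.912, -0.411, 0.0], [0.0, -0.0, -1.0]]
force: [-0.5, -0.8, -2.2]
opening: 0.136
grasp_force: 30.0
```

```bash
python3 -c "
from h import *
s=read_state();print(s['force'],s['moment'],s['position'],np.degrees(np.arctan2(s['tcp_rot'][1][0],s['tcp_rot'][0][0])))"
```

```text
[-0.49865959 -0.76234006 -2.24367332] [-0.05532406 -0.06928621  0.03810741] [ 0.57583807 -0.15849581  0.13473866] 65.74202534367626
```

Call:
{"api": "drive_tool", "payload": {
  "motion": [
    [[0,0,0],[0,0,-0.06]],
    [[0,0,0],[0,0,-0.04]],
    [[0,0,0],[0,0,0]],
    [[0,0,0],[0,0,0]]
  ]
}}

```text
time_s: 14.55
position: [0.5758, -0.1585, 0.1348]
tcp_rot: [[0.322, 0.947, -0.0], [0.947, -0.322, 0.0], [0.0, -0.0, -1.0]]
force: [0.7, 0.0, -2.8]
opening: 0.136
grasp_force: 30.0
```

```bash
python3 -c "
from h import *
s=read_state();print(s['force'],s['moment'],s['position'],np.degrees(np.arctan2(s['tcp_rot'][1][0],s['tcp_rot'][0][0])))"
```

```text
[ 0.66063464  0.0444455  -2.7576497 ] [-0.03863551 -0.05995045 -0.04002976] [ 0.57582846 -0.15851413  0.13477652] 71.21687602166277
```

Turned about 57°, with negligible moment. Lifting straight and slowly.

Call:
{"api": "drive_tool", "payload": {
  "motion": [
    [[0,0,-1],[0,0,0]],
    [[0,0,-2],[0,0,0]],
    [[0,0,-2],[0,0,0]],
    [[0,0,-2],[0,0,0]],
    [[0,0,0],[0,0,0]]
  ]
}}

```text
time_s: 15.05
position: [0.5761, -0.1587, 0.1423]
tcp_rot: [[0.322, 0.947, 0.001], [0.947, -0.322, -0.0], [-0.0, 0.001, -1.0]]
force: [0.6, -0.3, -2.3]
opening: 0.135
grasp_force: 30.0
```

Call:
{"api": "drive_tool", "payload": {
  "motion": [
    [[0,0,-2],[0,0,0]],
    [[0,0,-4],[0,0,0]],
    [[0,0,-6],[0,0,0]],
    [[0,0,-8],[0,0,0]],
    [[0,0,-10],[0,0,0]]
  ]
}}

```text
time_s: 15.55
position: [0.5758, -0.1585, 0.1725]
tcp_rot: [[0.322, 0.947, -0.0], [0.947, -0.322, 0.0], [0.0, -0.0, -1.0]]
force: [-0.3, 0.3, -2.3]
opening: 0.132
grasp_force: 30.0
```

Call:
{"api": "drive_tool", "payload": {
  "motion": [
    [[0,0,-18],[0,0,0]],
    [[0,0,-20],[0,0,0]],
    [[0,0,-15],[0,0,0]],
    [[0,0,-8],[0,0,0]],
    [[0,0,0],[0,0,0]]
  ]
}}

```text
time_s: 16.05
position: [0.5766, -0.1588, 0.2347]
tcp_rot: [[0.322, 0.947, 0.003], [0.947, -0.322, -0.002], [-0.0, 0.003, -1.0]]
force: [0.4, -0.1, -2.1]
opening: 0.137
grasp_force: 30.0
```

Call:
{"api": "drive_tool", "payload": {
  "motion": [
    [[0,0,0],[0,0,0]],
    [[0,0,0],[0,0,0]],
    [[0,0,0],[0,0,0]],
    [[0,0,0],[0,0,0]],
    [[0,0,0],[0,0,0]]
  ]
}}

```text
time_s: 16.55
position: [0.5757, -0.1585, 0.2324]
tcp_rot: [[0.322, 0.947, -0.001], [0.947, -0.322, 0.0], [0.0, -0.001, -1.0]]
force: [-0.2, -0.7, -2.9]
opening: 0.134
grasp_force: 30.0
```

Run:
```python
from h import *
s=read_state();print(s['position'],s['force'],s['moment'],s['time_s'])
a=capture('scene');S=cam('scene');u=proj(S,[.576,-.1585,.12])[0];x,y=map(int,u)
save('final.png',cv2.resize(a[y-55:y+55,x-60:x+60],None,fx=5.4,fy=5.4,interpolation=cv2.INTER_CUBIC));print(u)
```

```text
[ 0.57571882 -0.15846474  0.2323837 ] [-0.1877719  -0.67386171 -2.8949626 ] [ 0.00923892 -0.08353556  0.00540744] 16.55
[347.88448736 163.38240534]
```

View pics/final.png

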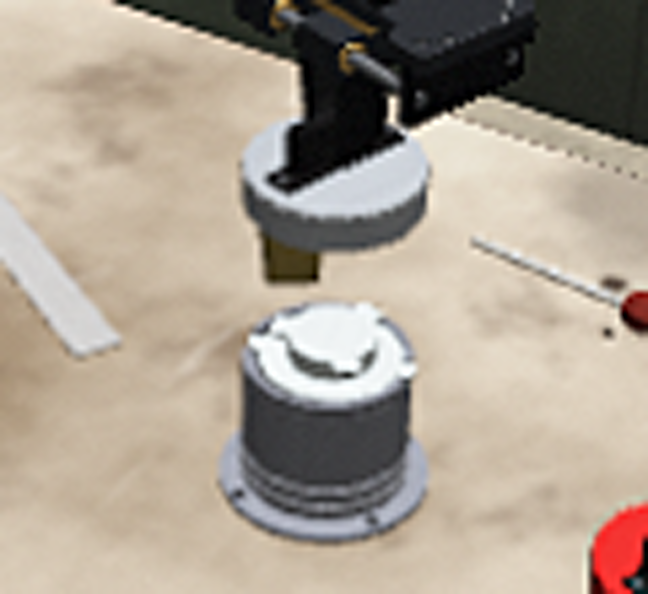

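The view shows the inner lid seated flush at (330,350) with its tabs in the notches at (262,340) and (405,368). The cover is held level above it, its lower rim about 99 mm over the canister rim.

```bash
python3 -c "
from rig import hand_in
print(hand_in())"
```

```text
the job is handed in; nothing more can be done
None
```

The job is handed in: the inner lid is seated in the canister with its tabs in the notches, the cover is unlocked and held level about 10 cm above it, and the other things on the bench were left alone, all at about 16.6 s of the 42 s allowed.

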